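# Tip a tray of cap nuts into the feed hopper

### The arm

A 6-joint arm with a two-finger parallel gripper is mounted at the origin on a cart in front of the work surface, level with it; the furniture and walls round the work are solid. World frame = base frame: x ahead of the robot, y to its left, z up, the work surface at z = 0. Lengths are in mm, angles in rad, forces in N, time in s.
With the tool pointing down it reaches from about 425 to 925 mm from the base axis. Payload 12.5 kg.
Tool frame: the origin (TCP) lies at the very end of the fingers, on their centre line; the grasp point (between the pads) lies 19 mm behind it; z points along the fingers, y is the line along which they close (so a half turn about z gives the same grasp; the last joint's range is limited). The gripper opens to 85 mm and grips with 20 to 120 N. Pads are 22 mm wide; open, the fingers measure 114 mm over their backs; the gripper's body (76 mm by 85 mm) begins 54 mm behind the grasp point. The pads swing forward as they close: fully open they stand 13 mm farther back than shut.
Start: joints at [1.224, 0.491, 1.559, -0, 1.092, -0.106], TCP at [149.031, 606.988, 231.327] pointing down, gripper open.
Joint ranges: [-3.1, 3.1], [-0.84, 2.19], [0.05, 2.79], [-1.13, 4.28], [0.06, 2.93], [-2.69, 2.69]. Speed limits (rad/s): [2.22, 2.22, 2.79, 3.14, 3.14, 3.14].

### API

Orientations are given as a rotation vector (axis times angle).
In Python, from bench import bot gives the robot as it stands.
- The arm moves only by the tool jog_arm, never from a script. Its argument "plan" is a list that holds one entry, the list of rows, each a list of 6 numbers: the shift along the tool's x, y, z in cm, then the turn, a rotation vector about the tool's x, y, z in degrees. A call has 1 to 5 rows; each row shifts and turns the commanded pose from where the row before left it, along the tool's axes as they then stand; what a row does not reach is not made up. A row lasts 1/12 s, in which the tool goes at most 41.7 mm and 7.16 degrees, less where a joint would pass 70% of its speed; a pose out of reach is approached as far as the arm can. A call is refused whole if a number of a shift passes 4.17 or a number of a turn 7.16, either way. A call with a gripper value outside its range is refused whole. "grip" is the closure, from -1 (fully open) to 1 (shut), set as the call begins (left out, the last holds). The fingers move at their own pace and stop on an object; "newtons" is the grip in N (left out, the last holds). Time passes only in rows, so rows that do not move let the fingers close. It gives the time, the measured TCP pose, the force, the opening and the grip force at its end, in the units of the state.
- bot.get_obs(): the state, without advancing time (a new reading comes with each control period).
- bot.snapshot(name): name is "scene" or "top"; returns a dict with "frame" (480x640x3 uint8, red, green, blue), "vertical_fov" (degrees; the focal length in pixels is half the picture's height over the tangent of half this angle, whatever the lens; pixels are square), "cx", "cy" (the principal point, pixels), "R" (3x3) and "t" (3): a world point X has camera coordinates R X + t. Camera axes: x right, y down, z forward; pixel columns grow to the right and rows downward; lengths in mm; the calibration is good to about 2 mm. A picture is of the moment at which its call begins. There is no depth.
- bot.close_job(): hands the job in; it is judged then, once.
The state is a dict: "time_s": time; "joint_positions": joint angles; "joint_velocities": joint speeds; "tau": joint torques, N m; "eef_pos": TCP position; "tool_rot": TCP orientation; "wrist_force": force on the tool from outside, world axes, zero at the start; "ft_torque": the same for the moment, N m; "grip_width": opening from 0.0 (shut) to 1.0 (fully open); "grasp_force": force on a finger pad.
Only numpy, scipy, OpenCV 4.12 (cv2) and the standard library are available. Lean on these libraries where they do the work, as an engineer would, in place of code of your own. Each camera call takes 0.05 s, during which the arm holds its last target. There are 200 camera calls.

### The job

Load the feed hopper: set the tray of cap nuts on the loader's tipping deck and push it forward under the two rails, nose to the hopper, until it meets the stops and the spring catch snaps up behind it. Then raise the deck by its side handle right to its upper stop so that all five nuts slide into the hopper, and lower it gently back to level, without letting it drop, leaving the empty tray latched on it. Leave the tools and bottle lying about where they are.

Things in the scene. Friction and masses are not known exactly. Their poses are not given: they have to be found in the camera images.
- tray: loose aluminium tray of nuts. Origin: centre of its underside; +y toward the open pouring nose. Base plate 120 (x) x 150 (y) x 4 mm, sticking out 10 mm past each side wall as a runner. Side and rear walls 34 mm high; in front a ramp rises to a lip at y = +88, 11 mm high. With the nuts 0.5 to 0.75 kg. For its handle see bar
- bar (a point): centre of the tray's fixed handle bar, arched over the tray's middle: 83 mm above the tray's underside, right over its origin; axes as the tray's. The bar runs along x, 100 mm long, 12 mm thick in y, 14 mm high; fingers can straddle it, with free space down to the nuts' tops 53 mm below its centre
- loader: fixed steel hopper with a tipping deck. Origin: on the bench under the middle of the deck's hinge; z up, +y from the deck over the hinge into the hopper. Hopper inside: y 6 to 152 mm, x +-78 mm; near wall 85 mm high, sides 120, far wall 160. Hinge along x at z = 115 mm between two cheek plates (out to x = +-91 mm, up to z = 124 mm)
- deck (a point): point on the deck's top surface on the hinge axis, midway across, 115 mm above the bench; turns with the deck; axes as the loader's when level. The flat deck reaches from y = -200 to +12 mm, x = +-70 mm. Seen from the hopper, the tray comes from behind (-y): lower it on with its origin near y = -150 mm, behind the rails, then slide it along +y
- home (a point): where the tray's origin must end: on the deck, 70 mm behind the hinge (y = -70 in deck), axes as deck; the tray's +y along +y. Stops meet the base's front edge there. Two rails guide the runners over the last 55 mm, with flared mouths from 78 mm: inner sides at x = +-62.5 mm, lips over the runners in to x = +-54 mm, leaving a slot 7.5 mm high; lip tops at 11 mm
- catch (a joint): angle of the sprung catch tongue in the middle of the deck (rad): 0 = up, about 0.19 = pressed flush by a tray on it. A ramp 30 mm wide at y = -187 to -147 mm of deck, 7 mm proud at its front end; 1 to 2 N presses it down, so the tray slides over it. It springs up behind the tray's rear edge only when the tray is within about 2 mm of its stops
- tipper (a joint): angle of the deck about its hinge (rad): 0 = level, resting; grows as the deck's rear is raised, to a hard stop at 1.15, where the nuts slide out. It falls back if let go. Lifting takes some 5 to 8 N at the handle with the loaded tray
- grip (a point): centre of the deck's handle, a black freely spinning sleeve 18 mm in diameter and 64 mm long along the loader's x; from the hinge it lies at x = -140, y = -190, z = -3 mm in the frame of deck. It spins on its rod, so the gripper may stay pointing down while the handle moves in its arc about the hinge
- nut_0: loose steel cap nut in the tray: hexagon 24 mm across flats, 13 mm high, with a dome above, 26 mm in all; origin at the centre of the hexagon's flat face; 0.05 kg
- nut_1: loose steel cap nut in the tray: hexagon 24 mm across flats, 13 mm high, with a dome above, 26 mm in all; origin at the centre of the hexagon's flat face; 0.05 kg
- nut_2: loose steel cap nut in the tray: hexagon 24 mm across flats, 13 mm high, with a dome above, 26 mm in all; origin at the centre of the hexagon's flat face; 0.05 kg
- nut_3: loose steel cap nut in the tray: hexagon 24 mm across flats, 13 mm high, with a dome above, 26 mm in all; origin at the centre of the hexagon's flat face; 0.05 kg
- nut_4: loose steel cap nut in the tray: hexagon 24 mm across flats, 13 mm high, with a dome above, 26 mm in all; origin at the centre of the hexagon's flat face; 0.05 kg
- sanding_block: loose wooden sanding block, 62 x 112 x 36 mm, lying between the tray and the loader; leave it alone; origin on its underside
- spanner: loose steel spanner, 30 x 193 x 6 mm, lying behind the work; leave it alone; origin on its underside
- oil_bottle: loose black oil bottle, 48 mm across, 170 mm tall, standing at the right behind the tray; leave it alone; origin on its underside
- screwdriver: loose screwdriver with a yellow handle, 210 mm long, lying behind the tray's area; leave it alone; origin on its underside

How it is judged:
By the outcome, as a careful person would: the job done as asked, in the order asked, and still so for the second after the job is handed in, with the robot touching nothing.
It also fails if it takes over 61 s, if anything falls off the work surface, if the arm or the gripper's body presses on something with over 40 N, if the wrist force passes 120 N, or if a joint passes its speed limit or range.

## Working session

There is one attempt and no reset: what is moved stays moved. The work goes in short steps, Python scripts to look and compute and a tool call to move; the robot and the scene stay as the last step left them, time stands still between calls to the robot, and variables do not carry over. Pictures are saved under pics/ and viewed, at most 10 in all, crops included, and the job is handed in when it is done.

Besides the shell and the picture viewer there is one more tool, called after ">>>" as name(argument=value, ...) on one line, values as JSON. jog_arm: Moves the arm, as the interface text tells. Its arguments: {"type":"object","properties":{"plan":{"type":"array"},"grip":{"type":"number"},"newtons":{"type":"number"}},"required":["plan"]}

```bash
mkdir -p pics; cat > h.py <<'E'
import numpy as np, cv2, json
from bench import bot
def snap(n,f):
    s=bot.snapshot(n); cv2.imwrite('pics/'+f+'.png',cv2.cvtColor(np.asarray(s['frame']),cv2.COLOR_RGB2BGR))
    np.save('pics/'+f+'.npy',s,allow_pickle=True); return s
def K(s):
    f=240/np.tan(np.radians(s['vertical_fov'])/2); return f
def ray(s,u,v):
    f=K(s);R=np.array(s['R']);t=np.array(s['t'])
    d=R.T@np.array([(u-s['cx'])/f,(v-s['cy'])/f,1]); return -R.T@t,d
def onz(s,u,v,z):
    c,d=ray(s,u,v); return c+d*(z-c[2])/d[2]
def proj(s,X):
    p=np.array(s['R'])@np.array(X)+np.array(s['t']); return p[:2]/p[2]*K(s)+[s['cx'],s['cy']]
def load(f): return np.load('pics/'+f+'.npy',allow_pickle=True).item()
E
python3 - <<'E'
from h import *
for n in('scene','top'):
    s=snap(n,n+'0'); print(n,s['vertical_fov'],s['cx'],s['cy'],-np.array(s['R']).T@s['t'])
    print(np.array(s['R']).round(2))
print(bot.get_obs())
E
```

```text
scene 51.16068697911841 322.96918784463617 249.54825909548808 [ -81.31935907 -564.28527141  864.70887208]
[[ 0.6  -0.8  -0.  ]
 [-0.54 -0.4  -0.74]
 [ 0.59  0.45 -0.67]]
top 49.03841659159108 312.36132825246 245.08227884181633 [ 268.76584448 -226.1606715  1386.35626683]
[[ 0.43 -0.9  -0.  ]
 [-0.87 -0.42 -0.25]
 [ 0.22  0.11 -0.97]]
{'time_s': 0.1, 'joint_positions': array([ 1.22438318e+00,  4.91483023e-01,  1.55935174e+00,  3.07991703e-05,
        1.09167657e+00, -1.05592824e-01]), 'joint_velocities': array([-0.0003978 , -0.00156605, -0.00182883, -0.00173983,  0.00123927,
        0.00084038]), 'tau': array([ 2.21160510e-03, -6.19442153e+01, -2.62026465e+01, -1.02163224e-04,
        2.86786992e-03,  5.20722153e-06]), 'eef_pos': array([148.96928266, 606.80726977, 230.80893454]), 'tool_rot': array([-3.77360442e-01, -3.11861200e+00,  1.39663675e-03]), 'wrist_force': array([-0.49339434, -0.35654813,  0.88041214]), 'ft_torque': array([-0.02948151,  0.00579857,  0.04468538]), 'grasp_force': 0.0, 'grip_width': 1.000426054566257}
```

View pics/top0.png

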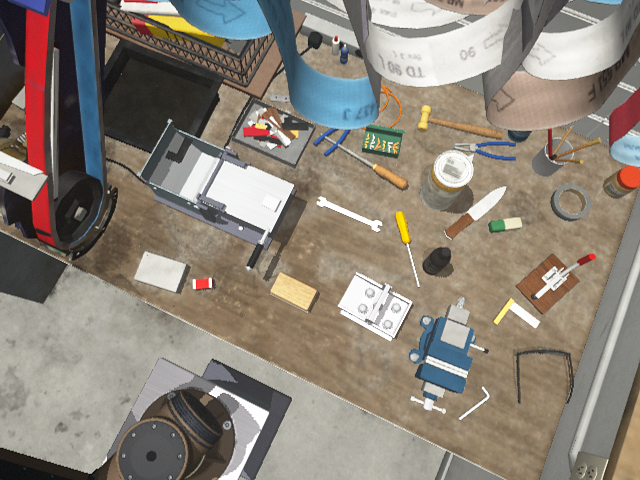

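View pics/scene0.png

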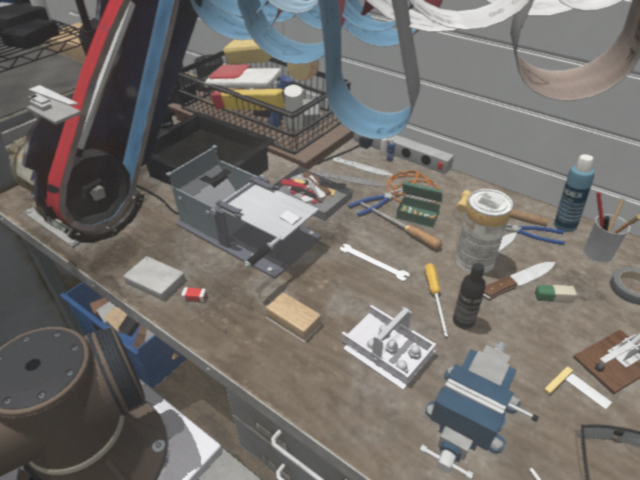

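The top view shows the loader at about (220,190), with the hopper on the left, the white deck around (250,190) and the black handle at (256,250). The tray is at (375,305) with its bar at (383,305). The scene view agrees: deck around (270,205), tray (390,345), bottle (470,295). I'll enlarge both to pick out corners.

```bash
python3 - <<'E'
from h import *
a=cv2.imread('pics/top0.png');b=cv2.imread('pics/scene0.png')
def crop(im,x,y,w,h,k,f):
    c=cv2.resize(im[y:y+h,x:x+w],None,fx=k,fy=k,interpolation=cv2.INTER_CUBIC)
    for i in range(0,w,20): cv2.putText(c,str(x+i),(i*k,8),0,.3,(0,0,255),1); cv2.line(c,(i*k,10),(i*k,16),(0,0,255),1)
    for i in range(0,h,20): cv2.putText(c,str(y+i),(0,i*k+4),0,.3,(0,0,255),1)
    return c
A=crop(a,135,115,170,160,4,0)[:600];
cv2.imwrite('pics/c1.png',A)
T=np.hstack([crop(a,330,260,95,90,4,0),crop(b,335,295,105,100,4,0)[:360]])
cv2.imwrite('pics/c2.png',T)
cv2.imwrite('pics/c3.png',crop(b,160,140,170,145,4,0))
E
```

```text
(no output)
```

View pics/c1.png

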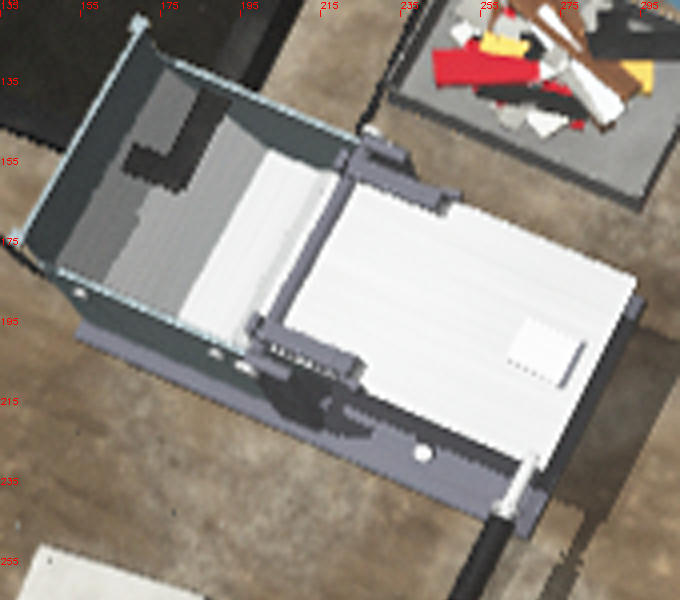

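View pics/c2.png

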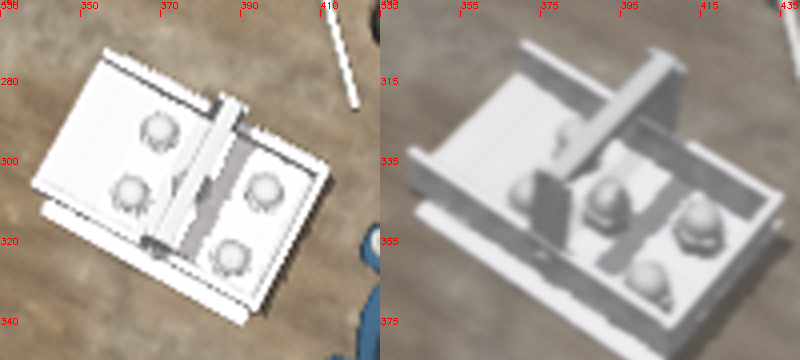

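View pics/c3.png

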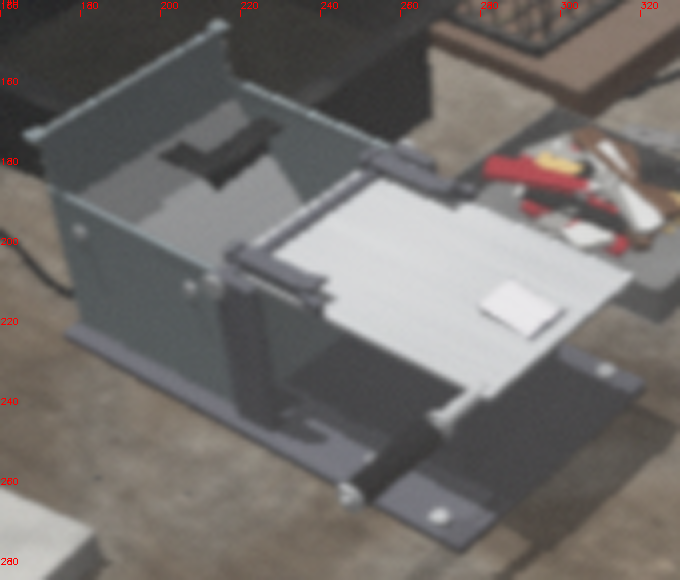

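The crops show these pixels:
- **Deck:** rear corners at top (294.2,184.5) and (270,232.5), and at scene (318.2,208.7) and (281.2,239.5).
- **Tray:** near runner edge in top from (340.5,311.8) to (390.8,340.8). The bar top runs from (386,284) to (369,321). The nose faces left, toward the hopper.

Next I'll cast rays and triangulate these.

```bash
python3 - <<'E'
from h import *
t=load('top0');s=load('scene0')
def tri(pt,ps):
    c1,d1=ray(t,*pt);c2,d2=ray(s,*ps);A=np.c_[d1,-d2];k=np.linalg.lstsq(A,c2-c1,rcond=None)[0]
    p,q=c1+k[0]*d1,c2+k[1]*d2; return ((p+q)/2).round(1),round(np.linalg.norm(p-q),1)
C=lambda x,y,X,Y:(X+x/4,Y+y/4)
def top1(x,y):return C(x,y,135,115)
def top2(x,y):return C(x,y,330,260)
def sc2(x,y):return C(x-380,y,335,295)
def sc3(x,y):return C(x,y,160,140)
P=lambda n,a,b:print(n,*tri(a,b))
P('deck far rear',top1(637,278),sc3(633,275))
P('deck near rear',top1(540,470),sc3(485,398))
for n,p in(('far',(637,278)),('near',(540,470))):print(onz(t,*top1(*p),115).round(1))
for p in((633,275),(485,398)):print('sc',onz(s,*sc3(*p),115).round(1))
P('hopper far-far top',top1(140,22),sc3(220,25))
P('hopper far-near top',top1(15,237),sc3(35,135))
P('handle inner end',top1(500,512),sc3(437,428))
P('catch rear far',top1(582,345),sc3(562,312)); P('catch rear near',top1(562,387),sc3(530,338))
P('railfar rear',top1(460,195),sc3(480,190));P('railnear rear',top1(363,370),sc3(330,300))
print('tray')
P('wall rear far',top2(330,170),sc2(783,200));P('wall rear near',top2(262,312),sc2(672,325))
P('wall nose far',top2(105,50),sc2(522,43));P('wall nose near',top2(33,183),sc2(412,150))
P('bar far',top2(225,95),sc2(655,52));P('bar near',top2(155,243),sc2(540,178))
for p in((42,207),(243,323)):print('runner',onz(t,*top2(*p),4).round(1))
for p in((416,210),(655,360)):print('runner sc',onz(s,*sc2(*p),4).round(1))
for p in((225,95),(155,243)):print('bartop',onz(t,*top2(*p),90).round(1))
E
```

```text
deck far rear [686.3  28.2 114.4] 1.8
deck near rear [544.9  26.5 115.1] 1.1
[686.7  27.4 115. ]
[545.3  26.1 115. ]
sc [685.   28.4 115. ]
sc [544.6  26.9 115. ]
hopper far-far top [691.3 382.4 160. ] 0.1
hopper far-near top [529.4 380.3 159.5] 0.4
handle inner end [511.9  36.4 110.4] 2.5
catch rear far [630.1  39.1 116.5] 0.8
catch rear near [599.1  37.9 117.6] 1.1
railfar rear [686.3 152.6 124.6] 2.4
railnear rear [554.9 156.6 117.8] 0.7
tray
wall rear far [ 553.4 -373.    32.9] 2.6
wall rear near [ 449.4 -367.6   42.4] 4.2
wall nose far [ 562.4 -209.5   33.5] 2.6
wall nose near [ 462.9 -204.6   37.5] 0.5
bar far [ 557.3 -289.6   86. ] 2.6
bar near [ 453.3 -287.1   88.8] 4.0
runner [ 456.1 -216.2    4. ]
runner [ 444.1 -365.2    4. ]
runner sc [ 453.7 -214.3    4. ]
runner sc [ 450.3 -360.     4. ]
bartop [ 557.2 -290.5   90. ]
bartop [ 454.3 -288.6   90. ]
```

Heights and sizes agree with those given. The loader origin is about (612.8, 227) with yaw +0.014, and the tray bar is about (506, -290) with yaw about -0.055. I'll move now, starting with the yaw correction and the first leg.

>>> jog_arm(plan=[[[0,0,0,0,0,-5.35],[0,0,0,0,0,-5.35],[-1.11,-1.46,0,0,0,0],[-2.22,-2.92,0,0,0,0],[-2.22,-2.92,0,0,0,0]]], grip=-1)

```text
time_s: 0.52
eef_pos: [200.3, 530.3, 230.6]
tool_rot: [-0.082, -3.14, 0.001]
wrist_force: [1.8, -0.0, -0.1]
grip_width: 0.999
grasp_force: 0.0
```

>>> jog_arm(plan=[[[-2.22,-2.92,0,0,0,0],[-2.22,-2.92,0,0,0,0],[-2.22,-2.92,0,0,0,0],[-2.22,-2.92,0,0,0,0],[-2.22,-2.92,0,0,0,0]]])

```text
time_s: 0.93
eef_pos: [304.0, 377.7, 231.2]
tool_rot: [-0.085, -3.14, 0.0]
wrist_force: [1.5, 0.2, 0.3]
grip_width: 0.998
grasp_force: 0.0
```

>>> jog_arm(plan=[[[-2.22,-2.92,0,0,0,0],[-2.22,-2.92,0,0,0,0],[-2.22,-2.92,0,0,0,0],[-2.22,-2.92,0,0,0,0],[-2.22,-2.92,0,0,0,0]]])

```text
time_s: 1.35
eef_pos: [407.0, 225.9, 231.3]
tool_rot: [-0.085, -3.14, -0.0]
wrist_force: [0.8, 1.0, -0.3]
grip_width: 1.002
grasp_force: 0.0
```

>>> jog_arm(plan=[[[-2.22,-2.92,0,0,0,0],[-2.22,-2.92,0,0,0,0],[-2.22,-2.92,0,0,0,0],[-2.22,-2.92,0,0,0,0],[-2.22,-2.92,0,0,0,0]]])

```text
time_s: 1.77
eef_pos: [510.0, 74.0, 231.2]
tool_rot: [-0.085, -3.14, -0.0]
wrist_force: [0.3, 0.8, -0.4]
grip_width: 1.002
grasp_force: 0.0
```

>>> jog_arm(plan=[[[-2.22,-2.92,0,0,0,0],[-2.22,-2.92,0,0,0,0],[-0.74,-2.92,0,0,0,0],[0.37,-2.92,0,0,0,0],[0.37,-2.92,0,0,0,0]]])

```text
time_s: 2.18
eef_pos: [545.8, -74.0, 230.6]
tool_rot: [-0.085, -3.139, -0.0]
wrist_force: [-0.8, -0.1, -0.3]
grip_width: 0.997
grasp_force: 0.0
```

>>> jog_arm(plan=[[[0.37,-2.92,0,0,0,0],[0.37,-2.92,0.5,0,0,0],[0.37,-2.92,1.0,0,0,0],[0.37,-2.92,1.0,0,0,0],[0.37,-2.92,1.0,0,0,0]]])

```text
time_s: 2.6
eef_pos: [518.9, -218.5, 195.7]
tool_rot: [-0.085, -3.14, -0.0]
wrist_force: [0.6, -0.6, 0.7]
grip_width: 0.997
grasp_force: 0.0
```

>>> jog_arm(plan=[[[0.45,-2.9,0,0,0,0],[0.46,-2.9,0,0,0,0],[0,-1.4,1.0,0,0,0],[0,0,2.5,0,0,0],[0,0,2.5,0,0,0]]])

```text
time_s: 3.02
eef_pos: [506.5, -289.5, 135.5]
tool_rot: [0.088, 3.139, -0.001]
wrist_force: [0.3, -0.3, 0.1]
grip_width: 1.003
grasp_force: 0.0
```

>>> jog_arm(plan=[[[0,0,2.5,0,0,0],[0,0,2.5,0,0,0],[0,0,1.5,0,0,0],[0,0,0.65,0,0,0],[0,0,0,0,0,0]]])

```text
time_s: 3.43
eef_pos: [506.0, -287.9, 63.0]
tool_rot: [-0.085, -3.138, -0.003]
wrist_force: [-0.4, -0.5, 0.5]
grip_width: 0.999
grasp_force: 0.0
```

```bash
python3 - <<'E'
from h import *
o=bot.get_obs();print(o['eef_pos'],o['wrist_force'])
a=snap('top','t1');b=snap('scene','s1')
c=cv2.imread('pics/t1.png')[250:360,320:430];d=cv2.imread('pics/s1.png')[270:390,330:450]
cv2.imwrite('pics/c4.png',np.hstack([cv2.resize(c,(400,400)),cv2.resize(d,(400,400))]))
E
```

```text
[ 506.00842891 -287.86018734   63.02423588] [-0.3989776  -0.4632821   0.49849207]
```

View pics/c4.png

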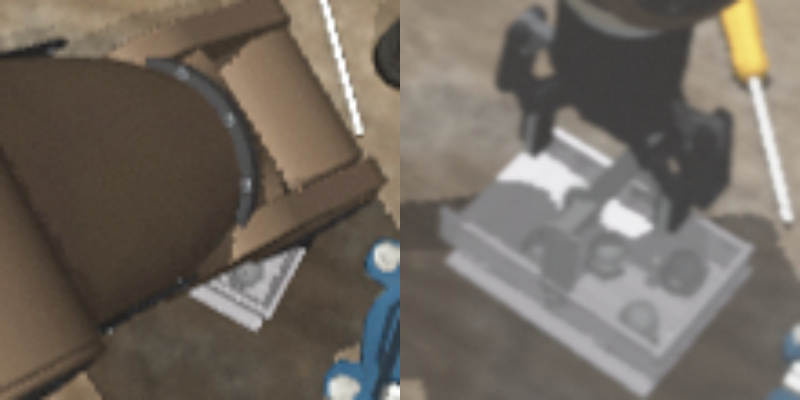

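In the scene crop the fingers straddle the bar, one at about (540,140) and the other at (690,190), with the bar between them. Closing.

>>> jog_arm(plan=[[[0,0,0,0,0,0],[0,0,0,0,0,0],[0,0,0,0,0,0],[0,0,0,0,0,0],[0,0,0,0,0,0]]], grip=1, newtons=60)

```text
time_s: 3.95
eef_pos: [506.6, -288.7, 65.1]
tool_rot: [0.085, 3.14, -0.0]
wrist_force: [-0.9, -1.0, 0.4]
grip_width: 0.298
grasp_force: 0.0
```

>>> jog_arm(plan=[[[0,0,0,0,0,0],[0,0,0,0,0,0],[0,0,0,0,0,0],[0,0,0,0,0,0],[0,0,0,0,0,0]]])

```text
time_s: 4.37
eef_pos: [506.8, -289.1, 65.4]
tool_rot: [0.085, 3.139, -0.002]
wrist_force: [-0.3, -2.7, 6.2]
grip_width: 0.127
grasp_force: 59.2
```

>>> jog_arm(plan=[[[0,0,-0.3,0,0,0],[0,0,-0.5,0,0,0],[0,0,-0.7,0,0,0],[0,0,-0.7,0,0,0],[0,0,0,0,0,0]]])

```text
time_s: 4.78
eef_pos: [506.9, -288.8, 88.2]
tool_rot: [0.085, 3.139, -0.001]
wrist_force: [0.9, 0.4, -5.9]
grip_width: 0.126
grasp_force: 58.6
```

>>> jog_arm(plan=[[[0,0,-1.2,0,0,0],[0,0,-2.4,0,0,-0.9],[0,0,-3.2,0,0,-1.0],[0,0,-3.2,0,0,-1.0],[0,0,-2.4,0,0,-1.0]]])

```text
time_s: 5.2
eef_pos: [506.6, -288.6, 213.3]
tool_rot: [-0.024, 3.14, -0.001]
wrist_force: [-0.1, 0.4, -6.0]
grip_width: 0.127
grasp_force: 59.1
```

>>> jog_arm(plan=[[[0,1.0,-1.2,0,0,0],[0,2.0,-0.5,0,0,0],[-1.03,3.0,0,0,0,0],[-1.03,3.2,0,0,0,0],[-1.03,3.2,0,0,0,0]]])

```text
time_s: 5.62
eef_pos: [535.1, -162.3, 227.1]
tool_rot: [0.019, -3.14, -0.001]
wrist_force: [1.1, -0.2, -6.2]
grip_width: 0.124
grasp_force: 59.1
```

>>> jog_arm(plan=[[[-1.03,3.2,0,0,0,0],[-1.03,3.2,0,0,0,0],[-1.03,3.2,0,0,0,0],[-1.03,3.2,0,0,0,0],[-1.03,3.2,0,0,0,0]]])

```text
time_s: 6.03
eef_pos: [584.3, -1.0, 226.9]
tool_rot: [0.021, -3.14, -0.001]
wrist_force: [0.2, 0.5, -6.2]
grip_width: 0.127
grasp_force: 59.1
```

>>> jog_arm(plan=[[[-1.03,3.2,0,0,0,0],[-1.03,2.5,0,0,0,0],[-1.03,1.5,0,0,0,0],[0,0.3,0,0,0,0],[0,0,0,0,0,0]]])

```text
time_s: 6.45
eef_pos: [614.0, 73.6, 226.6]
tool_rot: [0.025, -3.139, -0.0]
wrist_force: [-0.1, -0.6, -6.4]
grip_width: 0.125
grasp_force: 59.1
```

```bash
python3 - <<'E'
from h import *
o=bot.get_obs();print(o['eef_pos'],o['tool_rot'],o['wrist_force'])
a=snap('top','t2');b=snap('scene','s2')
c=cv2.imread('pics/t2.png')[150:280,170:340];d=cv2.imread('pics/s2.png')[90:260,180:360]
cv2.imwrite('pics/c5.png',np.hstack([cv2.resize(c[:,:130],(520//2,520//2)),cv2.resize(d,(540,510),interpolation=cv2.INTER_CUBIC)[:510]]) if 0 else cv2.resize(d,(720,600),fx=0,fy=0,interpolation=cv2.INTER_CUBIC)[:600])
print(d.shape)
E
```

```text
[613.95324303  73.55722823 226.56427734] [ 2.45173336e-02 -3.13938982e+00 -3.30879530e-04] [-0.08503163 -0.58667266 -6.43232205]
(170, 180, 3)
```

View pics/c5.png

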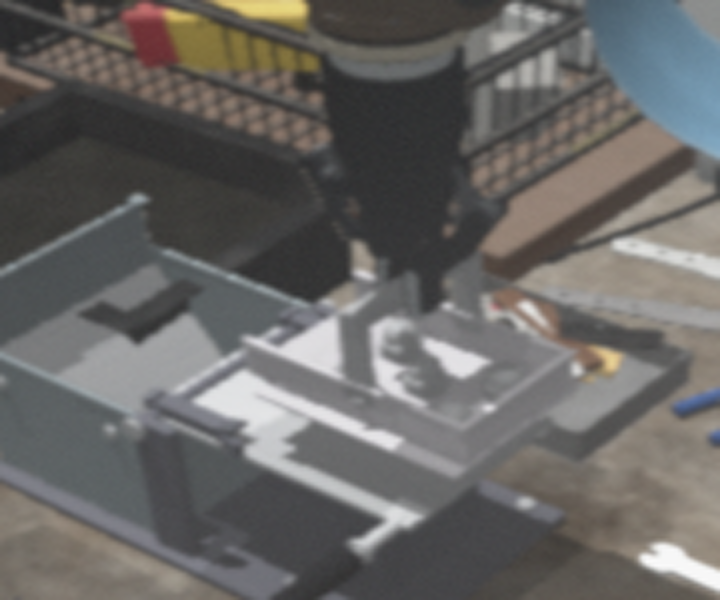

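The tray hangs over the deck, upright and level, with the nuts still inside. In crop pixels the near wall-top corners are at (245,340) and (465,430), the far rear corner is at (578,352), and the near runner runs from (248,390) to (465,472). I'll work out the tray's offset from the TCP.

```bash
python3 - <<'E'
from h import *
s=load('s2');k=170/600
for n,p,z in(('wall nose near',(245,340),195),('wall rear near',(465,430),195),('wall rear far',(578,352),195),('runner front',(248,390),165),('runner rear',(465,472),165)):
    print(n,onz(s,180+p[0]/4,90+p[1]*k,z).round(1))
E
```

```text
wall nose near [564.3 158.2 195. ]
wall rear near [566.3  -3.3 195. ]
wall rear far [667.9  -3.5 195. ]
runner front [553.1 149.7 165. ]
runner rear [562.5  -4.8 165. ]
```

>>> jog_arm(plan=[[[0,0,1.0,0,0,0],[0,0,1.5,0,0,0],[0,0,1.0,0,0,0],[0,0,0.5,0,0,0],[0,0,0.3,0,0,0]]])

```text
time_s: 6.97
eef_pos: [614.3, 71.4, 183.7]
tool_rot: [0.021, -3.14, -0.0]
wrist_force: [-0.4, -0.0, -4.7]
grip_width: 0.123
grasp_force: 59.2
```

>>> jog_arm(plan=[[[0,0,0.1,0,0,0],[0,0,0.1,0,0,0],[0,0,0,0,0,0]]])

```text
time_s: 7.22
eef_pos: [614.9, 71.8, 183.1]
tool_rot: [-0.022, 3.141, 0.0]
wrist_force: [-0.1, 0.0, -4.5]
grip_width: 0.127
grasp_force: 59.2
```

>>> jog_arm(plan=[[[0,0,0.1,0,0,0],[0,0,0.1,0,0,0],[0,0,0,0,0,0]]])

```text
time_s: 7.47
eef_pos: [614.8, 71.9, 180.9]
tool_rot: [-0.022, 3.141, 0.0]
wrist_force: [0.4, 0.3, -4.0]
grip_width: 0.126
grasp_force: 59.3
```

>>> jog_arm(plan=[[[0,0,0.08,0,0,0],[0,0,0,0,0,0]]])

```text
time_s: 7.63
eef_pos: [614.9, 72.0, 180.4]
tool_rot: [-0.022, 3.141, 0.0]
wrist_force: [-0.6, 0.3, -1.3]
grip_width: 0.128
grasp_force: 59.6
```

>>> jog_arm(plan=[[[0,0,0.05,0,0,0],[0,0.5,0,0,0,0],[0,0.5,0,0,0,0],[0,0.5,0,0,0,0],[0,0,0,0,0,0]]])

```text
time_s: 8.05
eef_pos: [615.1, 87.5, 180.3]
tool_rot: [-0.023, 3.139, 0.0]
wrist_force: [-0.1, 0.6, 6.4]
grip_width: 0.128
grasp_force: 60.8
```

>>> jog_arm(plan=[[[0,0.5,0,0,0,0],[0,0.5,0,0,0,0],[0,0.5,0,0,0,0],[0,0.5,0,0,0,0],[0,0,0,0,0,0]]])

```text
time_s: 8.47
eef_pos: [614.8, 107.3, 180.3]
tool_rot: [-0.023, 3.139, 0.0]
wrist_force: [0.5, 0.5, 6.4]
grip_width: 0.128
grasp_force: 60.8
```

>>> jog_arm(plan=[[[0,0.5,-0.03,0,0,0],[0,0.5,0,0,0,0],[0,0.5,0,0,0,0],[0,0.5,0,0,0,0],[0,0,0,0,0,0]]])

```text
time_s: 8.88
eef_pos: [614.4, 127.5, 180.4]
tool_rot: [-0.023, 3.14, 0.0]
wrist_force: [0.2, 1.1, 5.0]
grip_width: 0.126
grasp_force: 60.7
```

>>> jog_arm(plan=[[[0,0.5,0,0,0,0],[0,0.5,0,0,0,0],[0,0.5,0,0,0,0],[0,0.5,0,0,0,0],[0,0,0,0,0,0]]])

```text
time_s: 9.3
eef_pos: [614.0, 147.3, 180.4]
tool_rot: [-0.023, 3.14, 0.0]
wrist_force: [-0.2, -0.1, 5.4]
grip_width: 0.126
grasp_force: 60.8
```

Smooth so far. Now I'll creep in to the stops.

>>> jog_arm(plan=[[[0,0.3,0,0,0,0],[0,0.2,0,0,0,0],[0,0.2,0,0,0,0],[0,0,0,0,0,0]]])

```text
time_s: 9.63
eef_pos: [613.9, 153.7, 180.3]
tool_rot: [-0.022, 3.14, -0.0]
wrist_force: [0.3, -4.6, 6.4]
grip_width: 0.128
grasp_force: 60.8
```

>>> jog_arm(plan=[[[0,0.1,0,0,0,0],[0,0.1,0,0,0,0],[0,0,0,0,0,0]]])

```text
time_s: 9.88
eef_pos: [613.9, 155.5, 180.4]
tool_rot: [-0.022, 3.14, -0.001]
wrist_force: [0.1, -5.3, 7.0]
grip_width: 0.126
grasp_force: 60.8
```

>>> jog_arm(plan=[[[0,0.1,0,0,0,0],[0,0.1,0,0,0,0],[0,0,0,0,0,0]]])

```text
time_s: 10.13
eef_pos: [614.1, 157.0, 180.4]
tool_rot: [-0.022, 3.14, -0.002]
wrist_force: [0.0, -7.6, 5.6]
grip_width: 0.128
grasp_force: 60.8
```

>>> jog_arm(plan=[[[0,0.1,0,0,0,0],[0,0,0,0,0,0]]])

```text
time_s: 10.3
eef_pos: [614.1, 157.3, 180.6]
tool_rot: [-0.022, 3.14, -0.003]
wrist_force: [1.0, -13.5, 7.5]
grip_width: 0.13
grasp_force: 61.1
```

>>> jog_arm(plan=[[[0,0.1,0,0,0,0],[0,0,0,0,0,0]]])

```text
time_s: 10.47
eef_pos: [614.1, 157.7, 180.9]
tool_rot: [-0.022, 3.14, -0.005]
wrist_force: [-1.0, -17.4, 11.7]
grip_width: 0.124
grasp_force: 61.5
```

>>> jog_arm(plan=[[[0,0.1,0,0,0,0],[0,0,0,0,0,0]]])

```text
time_s: 10.63
eef_pos: [614.1, 158.2, 181.2]
tool_rot: [-0.022, 3.14, -0.006]
wrist_force: [-0.8, -20.0, 13.0]
grip_width: 0.128
grasp_force: 61.9
```

```bash
python3 - <<'E'
from h import *
a=snap('top','t3');b=snap('scene','s3')
c=cv2.imread('pics/t3.png')[140:270,180:310];d=cv2.imread('pics/s3.png')[140:260,200:340]
cv2.imwrite('pics/c6.png',np.hstack([cv2.resize(c,(300,300)),cv2.resize(d,(350,300))]).repeat(1,0))
cv2.imwrite('pics/c6.png',cv2.resize(d,None,fx=5,fy=5,interpolation=cv2.INTER_CUBIC))
E
```

```text
(no output)
```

View pics/c6.png

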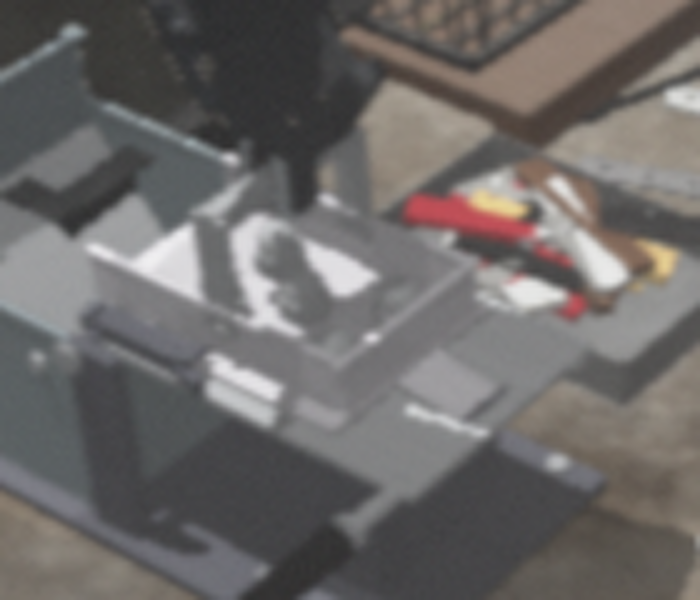

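The tray is hard against the stops, with the force climbing to 20 N. The catch ramp, at (450,390) in the crop, shows as a lighter raised patch right behind the rear wall. A gentle backward tug will show whether it has latched.

>>> jog_arm(plan=[[[0,-0.2,0,0,0,0],[0,-0.1,0,0,0,0],[0,0,0,0,0,0]]])

```text
time_s: 10.98
eef_pos: [614.1, 157.0, 180.4]
tool_rot: [-0.022, 3.14, -0.001]
wrist_force: [1.9, -8.3, 5.6]
grip_width: 0.126
grasp_force: 60.9
```

>>> jog_arm(plan=[[[0,-0.2,0,0,0,0],[0,0,0,0,0,0]]])

```text
time_s: 11.15
eef_pos: [614.0, 156.2, 180.3]
tool_rot: [-0.022, 3.14, 0.002]
wrist_force: [0.7, 0.1, 5.2]
grip_width: 0.123
grasp_force: 60.8
```

>>> jog_arm(plan=[[[0,-0.2,0,0,0,0],[0,0,0,0,0,0]]])

```text
time_s: 11.32
eef_pos: [614.0, 154.7, 180.4]
tool_rot: [-0.022, 3.14, 0.003]
wrist_force: [0.1, 3.0, 5.9]
grip_width: 0.126
grasp_force: 60.8
```

>>> jog_arm(plan=[[[0,-0.1,0,0,0,0],[0,0,0,0,0,0]]])

```text
time_s: 11.48
eef_pos: [614.0, 154.5, 180.4]
tool_rot: [-0.022, 3.14, 0.005]
wrist_force: [0.2, 9.1, 3.7]
grip_width: 0.13
grasp_force: 60.7
```

>>> jog_arm(plan=[[[0,-0.1,0,0,0,0],[0,0,0,0,0,0]]])

```text
time_s: 11.65
eef_pos: [614.0, 154.2, 180.7]
tool_rot: [-0.022, 3.139, 0.006]
wrist_force: [0.0, 11.8, 7.0]
grip_width: 0.128
grasp_force: 61.0
```

It is latched: about 2 mm of play, then firm resistance at 12 N. I'll push it back to the stops, release, and go to the handle.

>>> jog_arm(plan=[[[0,0.2,0,0,0,0],[0,0.2,0,0,0,0],[0,0,0,0,0,0]]])

```text
time_s: 11.9
eef_pos: [613.8, 156.0, 180.4]
tool_rot: [-0.022, 3.14, -0.0]
wrist_force: [-0.8, -2.3, 7.1]
grip_width: 0.129
grasp_force: 60.9
```

>>> jog_arm(plan=[[[0,0,0,0,0,0],[0,0,0,0,0,0],[0,0,0,0,0,0],[0,0,0,0,0,0],[0,0,0,0,0,0]]], grip=-1)

```text
time_s: 12.32
eef_pos: [613.4, 156.0, 179.6]
tool_rot: [0.022, -3.141, -0.0]
wrist_force: [0.6, -0.9, -0.3]
grip_width: 0.827
grasp_force: 0.0
```

>>> jog_arm(plan=[[[0,0,0,0,0,0],[0,0,-0.7,0,0,0],[0,0,-1.5,0,0,0],[0,0,-2.0,0,0,0],[0,0,-2.0,0,0,0]]])

```text
time_s: 12.73
eef_pos: [613.4, 155.9, 242.8]
tool_rot: [0.022, -3.141, -0.0]
wrist_force: [0.6, 0.1, -0.4]
grip_width: 1.0
grasp_force: 0.0
```

>>> jog_arm(plan=[[[2.8,-2.4,0,0,0,0],[2.8,-2.4,0,0,0,0],[2.8,-2.4,0,0,0,0],[2.8,-2.4,0,0,0,0],[2.8,-2.4,0,0,0,0]]])

```text
time_s: 13.15
eef_pos: [473.8, 33.2, 242.3]
tool_rot: [-0.023, 3.141, 0.0]
wrist_force: [-0.1, -0.2, -0.1]
grip_width: 0.998
grasp_force: 0.0
```

>>> jog_arm(plan=[[[0,0,2.0,0,0,0],[0,0,2.0,0,0,0],[0,0,1.0,0,0,0],[0,0,0,0,0,0]]])

```text
time_s: 13.48
eef_pos: [474.5, 33.8, 190.7]
tool_rot: [0.021, -3.139, -0.0]
wrist_force: [0.7, -0.5, 0.9]
grip_width: 0.998
grasp_force: 0.0
```

```bash
python3 - <<'E'
from h import *
o=bot.get_obs();print(o['eef_pos'],o['wrist_force'])
b=snap('scene','s4')
d=cv2.imread('pics/s4.png')[120:290,180:360]
cv2.imwrite('pics/c7.png',cv2.resize(d,None,fx=3.5,fy=3.5,interpolation=cv2.INTER_CUBIC))
E
```

```text
[474.49323007  33.8003617  190.71280893] [ 0.74163883 -0.50460279  0.9032167 ]
```

View pics/c7.png

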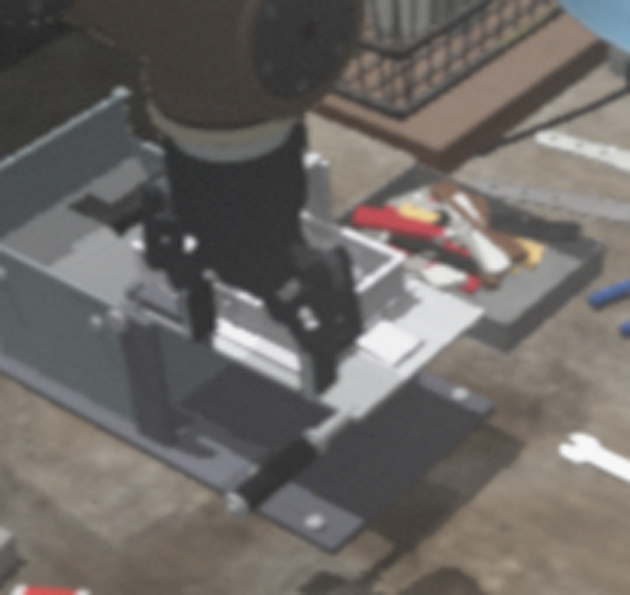

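The catch stands up behind the tray at about (390,345), and the fingers are over the sleeve, which runs from (240,500) to (315,440). Descending to grip it.

>>> jog_arm(plan=[[[0,0.2,2.5,0,0,0],[0,0,2.5,0,0,0],[0,0,2.5,0,0,0],[0,0,1.5,0,0,0],[0,0,0.8,0,0,0]]])

```text
time_s: 13.95
eef_pos: [475.3, 36.1, 93.0]
tool_rot: [0.022, -3.141, -0.0]
wrist_force: [-0.6, -0.9, -0.5]
grip_width: 1.0
grasp_force: 0.0
```

>>> jog_arm(plan=[[[0,0,0,0,0,0],[0,0,0,0,0,0],[0,0,0,0,0,0],[0,0,0,0,0,0],[0,0,0,0,0,0]]], grip=1, newtons=40)

```text
time_s: 14.37
eef_pos: [475.6, 36.0, 94.7]
tool_rot: [-0.022, 3.14, -0.0]
wrist_force: [-0.1, -0.9, 0.3]
grip_width: 0.304
grasp_force: 0.0
```

>>> jog_arm(plan=[[[0,0,0,0,0,0],[0,0,0,0,0,0],[0,0,0,0,0,0],[0,0,0,0,0,0],[0,0,0,0,0,0]]])

```text
time_s: 14.78
eef_pos: [475.6, 34.7, 94.5]
tool_rot: [-0.023, 3.14, -0.002]
wrist_force: [-1.9, -14.9, 4.9]
grip_width: 0.196
grasp_force: 39.1
```

>>> jog_arm(plan=[[[0,-0.15,0,0,0,0],[0,0,0,0,0,0]]])

```text
time_s: 14.95
eef_pos: [475.6, 34.5, 94.5]
tool_rot: [-0.021, 3.14, 0.001]
wrist_force: [-0.8, 0.6, 5.3]
grip_width: 0.19
grasp_force: 39.5
```

```bash
python3 - <<'E'
import numpy as np
th=np.arange(0,1.151,.05);y=-19*np.cos(th)-.3*np.sin(th);z=19*np.sin(th)-.3*np.cos(th)
for a,b,c in zip(th[1:],np.diff(y),-np.diff(z)):print(round(a,2),round(b,2),round(c,2))
E
```

```text
0.05 0.01 -0.95
0.1 0.06 -0.95
0.15 0.1 -0.94
0.2 0.15 -0.94
0.25 0.2 -0.93
0.3 0.24 -0.92
0.35 0.29 -0.9
0.4 0.33 -0.89
0.45 0.38 -0.87
0.5 0.42 -0.85
0.55 0.46 -0.83
0.6 0.5 -0.81
0.65 0.54 -0.78
0.7 0.58 -0.75
0.75 0.62 -0.72
0.8 0.65 -0.69
0.85 0.69 -0.66
0.9 0.72 -0.62
0.95 0.75 -0.58
1.0 0.78 -0.55
1.05 0.8 -0.51
1.1 0.83 -0.47
1.15 0.85 -0.42
```

>>> jog_arm(plan=[[[0,0.01,-0.95,0,0,0],[0,0.06,-0.95,0,0,0],[0,0.1,-0.94,0,0,0],[0,0.15,-0.94,0,0,0],[0,0,0,0,0,0]]])

```text
time_s: 15.37
eef_pos: [475.5, 37.9, 133.6]
tool_rot: [-0.022, 3.139, -0.0]
wrist_force: [3.0, -1.7, -5.7]
grip_width: 0.192
grasp_force: 40.1
```

>>> jog_arm(plan=[[[0,0.2,-0.93,0,0,0],[0,0.24,-0.92,0,0,0],[0,0.29,-0.9,0,0,0],[0,0.33,-0.89,0,0,0],[0,0.38,-0.87,0,0,0]]])

```text
time_s: 15.78
eef_pos: [475.2, 52.0, 177.3]
tool_rot: [-0.022, 3.141, -0.001]
wrist_force: [4.9, -2.6, -5.6]
grip_width: 0.194
grasp_force: 40.1
```

>>> jog_arm(plan=[[[0,0.42,-0.85,0,0,0],[0,0.46,-0.83,0,0,0],[0,0.5,-0.81,0,0,0],[0,0.54,-0.78,0,0,0],[0,0.58,-0.75,0,0,0]]])

```text
time_s: 16.2
eef_pos: [474.8, 77.1, 217.6]
tool_rot: [-0.022, 3.141, -0.001]
wrist_force: [5.2, -1.8, -4.7]
grip_width: 0.196
grasp_force: 40.2
```

>>> jog_arm(plan=[[[0,0.62,-0.72,0,0,0],[0,0.65,-0.69,0,0,0],[0,0.69,-0.66,0,0,0],[0,0.72,-0.62,0,0,0],[0,0,0,0,0,0]]])

```text
time_s: 16.62
eef_pos: [474.3, 104.7, 245.0]
tool_rot: [-0.023, 3.14, 0.0]
wrist_force: [2.8, -5.5, 3.3]
grip_width: 0.193
grasp_force: 40.9
```

>>> jog_arm(plan=[[[0,0.75,-0.58,0,0,0],[0,0.78,-0.55,0,0,0],[0,0.8,-0.51,0,0,0],[0,0.4,-0.24,0,0,0],[0,0,0,0,0,0]]])

```text
time_s: 17.03
eef_pos: [473.9, 131.4, 263.2]
tool_rot: [-0.023, 3.141, -0.0]
wrist_force: [1.3, -5.3, 7.1]
grip_width: 0.192
grasp_force: 41.1
```

>>> jog_arm(plan=[[[0,0.4,-0.23,0,0,0],[0,0.4,-0.22,0,0,0],[0,0,0,0,0,0]]])

```text
time_s: 17.28
eef_pos: [473.8, 139.1, 267.3]
tool_rot: [-0.022, 3.141, -0.0]
wrist_force: [1.6, -4.7, 5.9]
grip_width: 0.197
grasp_force: 41.1
```

>>> jog_arm(plan=[[[0,0.4,-0.21,0,0,0],[0,0,0,0,0,0]]])

```text
time_s: 17.45
eef_pos: [473.7, 143.0, 269.2]
tool_rot: [-0.022, 3.141, 0.0]
wrist_force: [1.5, -3.6, 5.2]
grip_width: 0.195
grasp_force: 41.1
```

>>> jog_arm(plan=[[[0,0.2,-0.1,0,0,0],[0,0,0,0,0,0]]])

```text
time_s: 17.62
eef_pos: [473.6, 144.2, 269.8]
tool_rot: [0.022, -3.141, 0.003]
wrist_force: [2.5, -8.2, 3.3]
grip_width: 0.196
grasp_force: 41.0
```

>>> jog_arm(plan=[[[0,0.2,-0.1,0,0,0],[0,0,0,0,0,0]]])

```text
time_s: 17.78
eef_pos: [473.6, 144.4, 269.9]
tool_rot: [0.023, -3.14, 0.009]
wrist_force: [5.6, -22.1, -4.6]
grip_width: 0.194
grasp_force: 40.7
```

>>> jog_arm(plan=[[[0,0.1,-0.05,0,0,0],[0,0,0,0,0,0],[0,0,0,0,0,0],[0,0,0,0,0,0],[0,0,0,0,0,0]]])

```text
time_s: 18.2
eef_pos: [473.6, 144.5, 270.0]
tool_rot: [0.022, -3.139, 0.01]
wrist_force: [6.3, -28.7, -8.0]
grip_width: 0.192
grasp_force: 40.5
```

```bash
python3 - <<'E'
from h import *
a=snap('top','t5');b=snap('scene','s5')
c=cv2.imread('pics/t5.png')[110:260,130:280];d=cv2.imread('pics/s5.png')[110:260,140:290]
cv2.imwrite('pics/c8.png',np.hstack([cv2.resize(x,(400,400),interpolation=cv2.INTER_CUBIC) for x in(c,d)]))
E
```

```text
(no output)
```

View pics/c8.png

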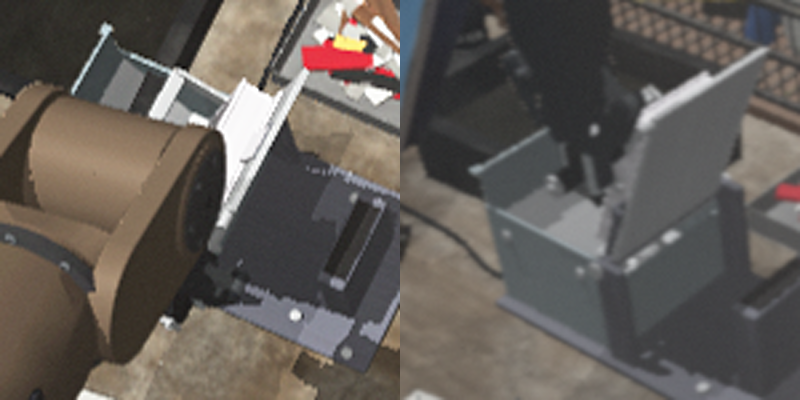

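The deck is at its upper stop: 29 N of resistance and no more travel. The gripper and tray hide the hopper floor, so I'll wait about 1 s for the nuts and then lower along the reversed arc.

>>> jog_arm(plan=[[[0,0,0,0,0,0],[0,0,0,0,0,0],[0,0,0,0,0,0],[0,0,0,0,0,0],[0,0,0,0,0,0]]])

```text
time_s: 18.72
eef_pos: [473.5, 144.6, 270.0]
tool_rot: [0.022, -3.139, 0.01]
wrist_force: [6.6, -27.2, -9.8]
grip_width: 0.196
grasp_force: 40.5
```

>>> jog_arm(plan=[[[0,0,0,0,0,0],[0,0,0,0,0,0],[0,0,0,0,0,0],[0,0,0,0,0,0],[0,-0.3,0.15,0,0,0]]])

```text
time_s: 19.13
eef_pos: [473.7, 143.4, 269.4]
tool_rot: [0.021, -3.14, 0.004]
wrist_force: [0.6, -4.5, 7.1]
grip_width: 0.192
grasp_force: 41.8
```

>>> jog_arm(plan=[[[0,-0.42,0.21,0,0,0],[0,-0.43,0.22,0,0,0],[0,-0.83,0.47,0,0,0],[0,-0.8,0.51,0,0,0],[0,0,0,0,0,0]]])

```text
time_s: 19.55
eef_pos: [474.1, 118.7, 255.4]
tool_rot: [0.021, -3.141, 0.002]
wrist_force: [1.5, -5.8, 4.2]
grip_width: 0.194
grasp_force: 41.6
```

>>> jog_arm(plan=[[[0,-0.78,0.55,0,0,0],[0,-0.75,0.58,0,0,0],[0,-0.72,0.62,0,0,0],[0,-0.69,0.66,0,0,0],[0,0,0,0,0,0]]])

```text
time_s: 19.97
eef_pos: [474.6, 89.1, 230.9]
tool_rot: [0.021, -3.141, 0.002]
wrist_force: [3.0, -7.8, 2.7]
grip_width: 0.195
grasp_force: 41.5
```

>>> jog_arm(plan=[[[0,-0.65,0.69,0,0,0],[0,-0.62,0.72,0,0,0],[0,-0.58,0.75,0,0,0],[0,-0.54,0.78,0,0,0],[0,-0.5,0.81,0,0,0]]])

```text
time_s: 20.38
eef_pos: [475.1, 60.7, 193.8]
tool_rot: [-0.022, 3.141, -0.001]
wrist_force: [4.9, -7.6, 2.1]
grip_width: 0.194
grasp_force: 41.4
```

>>> jog_arm(plan=[[[0,-0.46,0.83,0,0,0],[0,-0.42,0.85,0,0,0],[0,-0.38,0.87,0,0,0],[0,-0.33,0.89,0,0,0],[0,-0.29,0.9,0,0,0]]])

```text
time_s: 20.8
eef_pos: [475.3, 42.0, 150.2]
tool_rot: [-0.022, 3.141, -0.001]
wrist_force: [3.7, -7.9, -2.3]
grip_width: 0.19
grasp_force: 41.2
```

>>> jog_arm(plan=[[[0,-0.24,0.92,0,0,0],[0,-0.2,0.93,0,0,0],[0,-0.15,0.94,0,0,0],[0,0,0,0,0,0]]])

```text
time_s: 21.13
eef_pos: [475.4, 36.1, 121.3]
tool_rot: [0.021, -3.141, 0.001]
wrist_force: [5.2, -10.5, -4.0]
grip_width: 0.194
grasp_force: 40.9
```

>>> jog_arm(plan=[[[0,-0.12,0.5,0,0,0],[0,-0.1,0.5,0,0,0],[0,-0.06,0.5,0,0,0],[0,-0.04,0.4,0,0,0],[0,0,0.2,0,0,0]]])

```text
time_s: 21.55
eef_pos: [475.5, 34.5, 101.1]
tool_rot: [-0.021, 3.141, 0.002]
wrist_force: [6.0, 3.5, -4.0]
grip_width: 0.195
grasp_force: 41.0
```

>>> jog_arm(plan=[[[0,0,0.15,0,0,0],[0,0,0.15,0,0,0],[0,0,0.1,0,0,0],[0,0,0,0,0,0]]])

```text
time_s: 21.88
eef_pos: [475.5, 34.4, 97.3]
tool_rot: [-0.021, 3.141, 0.002]
wrist_force: [5.7, 4.1, -5.0]
grip_width: 0.195
grasp_force: 40.9
```

>>> jog_arm(plan=[[[0,0,0.1,0,0,0],[0,0,0.1,0,0,0],[0,0,0,0,0,0]]])

```text
time_s: 22.13
eef_pos: [475.5, 34.4, 95.4]
tool_rot: [-0.021, 3.141, 0.002]
wrist_force: [5.6, 4.8, -4.2]
grip_width: 0.197
grasp_force: 40.9
```

>>> jog_arm(plan=[[[0,0,0.1,0,0,0],[0,0,0,0,0,0]]])

```text
time_s: 22.3
eef_pos: [475.5, 34.4, 94.7]
tool_rot: [-0.021, 3.141, 0.002]
wrist_force: [6.0, 4.1, -1.8]
grip_width: 0.192
grasp_force: 41.3
```

>>> jog_arm(plan=[[[0,0,0.1,0,0,0],[0,0,0,0,0,0]]])

```text
time_s: 22.47
eef_pos: [475.6, 34.4, 94.4]
tool_rot: [-0.021, 3.14, 0.001]
wrist_force: [2.1, 4.5, 10.6]
grip_width: 0.197
grasp_force: 42.6
```

The deck is resting, shown by the upward reaction. I'll release, retreat and inspect.

>>> jog_arm(plan=[[[0,0,0,0,0,0],[0,0,0,0,0,0],[0,0,0,0,0,0],[0,0,0,0,0,0],[0,0,0,0,0,0]]], grip=-1)

```text
time_s: 22.88
eef_pos: [475.0, 34.1, 93.9]
tool_rot: [0.022, -3.141, -0.0]
wrist_force: [-0.0, 0.5, 0.8]
grip_width: 0.893
grasp_force: 0.0
```

>>> jog_arm(plan=[[[0,0,0,0,0,0],[0,0,-1.0,0,0,0],[0,0,-2.5,0,0,0],[0,0,-3.0,0,0,0],[0,0,-3.0,0,0,0]]])

```text
time_s: 23.3
eef_pos: [474.8, 34.2, 190.0]
tool_rot: [0.022, -3.14, -0.0]
wrist_force: [0.4, 1.0, 0.4]
grip_width: 0.999
grasp_force: 0.0
```

>>> jog_arm(plan=[[[0,-3.0,-2.0,0,0,0],[0,-3.5,0,0,0,0],[0,-3.5,0,0,0,0],[0,-3.5,0,0,0,0],[0,-3.5,0,0,0,0]]])

```text
time_s: 23.72
eef_pos: [477.3, -137.4, 209.4]
tool_rot: [-0.023, 3.141, 0.0]
wrist_force: [-0.7, 0.2, 0.9]
grip_width: 1.001
grasp_force: 0.0
```

>>> jog_arm(plan=[[[0,-3.5,0,0,0,0],[0,-3.5,0,0,0,0],[0,-3.5,0,0,0,0],[0,-3.5,0,0,0,0],[0,-1.5,0,0,0,0]]])

```text
time_s: 24.13
eef_pos: [479.5, -294.4, 208.9]
tool_rot: [-0.019, 3.141, -0.001]
wrist_force: [0.2, -0.1, 0.2]
grip_width: 0.998
grasp_force: 0.0
```

```bash
python3 - <<'E'
from h import *
a=snap('top','t6');b=snap('scene','s6')
c=cv2.imread('pics/t6.png')[110:280,130:310];d=cv2.imread('pics/s6.png')[130:300,150:330]
cv2.imwrite('pics/c9.png',np.hstack([cv2.resize(x,(400,378),interpolation=cv2.INTER_CUBIC) for x in(c,d)]))
E
```

```text
(no output)
```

View pics/c9.png

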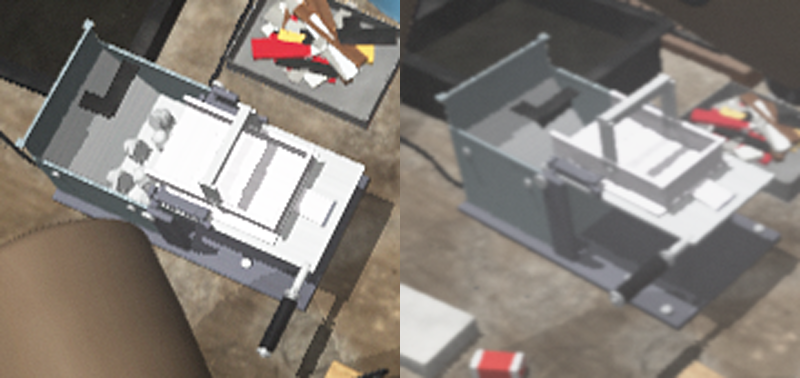

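The tray is empty and latched on the level deck, with the catch up at (318,205) in the left half. The nuts are piled in the hopper at about (120–165, 115–185). The arm is clear of everything.

```bash
python3 -c "
from bench import bot
print(bot.close_job())"
```

```text
the job is handed in; nothing more can be done
None
```

The job is handed in at about 24 s of 61: the tray was latched against its stops, the deck raised to its upper stop and lowered gently to level, and the empty tray is still latched with the nuts in the hopper (seen as a cluster, not counted one by one); I viewed 11 pictures, one over the limit of 10.

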